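# Set the bench scale up for counting screws

### The arm

A 6-joint arm with a two-finger parallel gripper is mounted at the origin on the work surface. World frame = base frame: x ahead of the robot, y to its left, z up, the work surface at z = 0. Lengths are in m, angles in rad, forces in N, time in s.
With the tool pointing down it reaches from about 0.3 to 0.825 m from the base axis. Payload 5.4 kg.
Tool frame: the origin (TCP) lies at the very end of the fingers, on their centre line; the grasp point (between the pads) lies 19 mm behind it; z points along the fingers, y is the line along which they close (so a half turn about z gives the same grasp; the last joint's range is limited). The gripper opens to 92 mm and grips with 3 to 60 N. Pads are 20 mm wide; open, the fingers measure 128 mm over their backs; the gripper's body (75 mm by 189 mm) begins 69 mm behind the grasp point.
Start: joints at [1.071, 0.158, 1.597, -0, 1.386, -0.21], TCP at [0.164, 0.551, 0.215] pointing down, gripper open.
Joint ranges: [-2.91, 2.91], [-0.94, 2.29], [0.18, 2.7], [-1.29, 4.43], [0.17, 2.64], [-3, 3]. Speed limits (rad/s): [2.57, 2.57, 3.14, 3.14, 3.14, 3.14].

### API

Orientations are given as a 3x3 rotation matrix whose columns are the frame's x, y, z axes.
In Python, from station import manip, imaging gives the robot as it stands.
- The arm moves only by the tool move_arm, never from a script. Its argument "increments" is a list of rows, each a list of 7 numbers: the turn, a rotation vector about the tool's x, y, z in rad, then the shift along the tool's x, y, z in m, then the opening in per cent of the stroke, from 0 (shut) to 100 (fully open). In form: [[wx, wy, wz, tx, ty, tz, grip], ...]. A call has exactly 10 rows; each row is the pose to reach, as a shift and turn from the pose commanded when the call began, along the tool's axes at that moment; what a row does not reach only later rows make up. A row lasts 1/10 s, in which the tool goes at most 50 mm and 8.59 degrees, less where a joint would pass 70% of its speed; a pose out of reach is approached as far as the arm can. A call with a gripper value outside its range is refused whole. The fingers move at their own pace and stop on an object; "newtons" is the grip in N (left out, the last holds). Time passes only in rows, so rows that repeat a pose let the fingers close, or fill a call up. It gives the time, the measured TCP pose, the force, the opening and the grip force at its end, in the units of the state.
- manip.state(): the state, without advancing time (a new reading comes with each control period).
- imaging.grab_frame(name): name is "scene" or "top" or "wrist"; returns (picture, depth): 480x640x3 uint8, red, green, blue; 480x640 float32, m along the optical axis (not along the pixel's ray), 0 where there is no reading.
- imaging.camera_model(name): a dict with "fx", "fy", "cx", "cy" (pixels), "R" (3x3) and "t" (3): a world point X has camera coordinates R X + t. Camera axes: x right, y down, z forward; pixel columns grow to the right and rows downward; lengths in m; the calibration is good to about 2 mm. A picture is of the moment at which its call begins: read the wrist's pose just before it. camera_model takes no time and is no camera call; for the wrist camera it gives the pose at the moment of the call.
- manip.close_job(): hands the job in; it is judged then, once.
The state is a dict: "clock": time; "joint_pos": joint angles; "qvel": joint speeds; "tau": joint torques, N m; "position": TCP position; "tool_rot": TCP orientation; "wrist_force": force on the tool from outside, world axes, zero at the start; "wrist_torque": the same for the moment, N m; "finger_gap": opening from 0.0 (shut) to 1.0 (fully open); "finger_force": force on a finger pad.
Only numpy, scipy, OpenCV 4.12 (cv2) and the standard library are available. Lean on these libraries where they do the work, as an engineer would, in place of code of your own. Each camera call takes 0.05 s, during which the arm holds its last target. There are 200 camera calls.

### The job

Get the bench scale ready for counting screws into the empty tub on its pan: with the fingertips press the round power key, then the middle one of the three square keys (piece counting), and last the wide tare key, letting each key spring back up before the next. Tap lightly rather than leaning on the scale, press no other key, and keep off the pan and the tub so that the tare comes out true. Nothing is to be picked up: leave the tub and the other things on the bench where they are.

Things in the scene. Friction and masses are not known exactly. Their poses are not given: they have to be found in the camera images.
- scale: Fixed white bench scale, 330 deep (x) x 300 wide (y); origin under its centre, z up. Its front (-x) is a light grey keypad slope, 35 mm high at the front edge, 72 at the back, 0.35 rad from level: dark display above, one row of five dark keys near the front edge. Left (+y) to right: round, three squares, wide; y = 112, 58, 8, -42, -104 mm, x = -137 mm. 20 N or more on the scale is leaning on it.
- pan: Flat steel weighing pan of the scale, 222 x 290 x 12 mm, 5 mm above the housing behind the keypad, its top 89 mm above the bench; origin at the centre of its underside. It reaches from x = -57 mm to +165 mm of the scale.
- tub: Empty open white plastic tub standing on the pan, rim 96 mm across, 55 mm high, 60 g; origin at the centre of its underside.
- key_power_top (a point): Power key: centre of the top of the round key, 26 mm across, at the left end of the row (moves with it). Its z points out of the keypad (press along -z), its y along the row, to the left for someone in front of the scale. Its top stands 7 mm above the sloping keypad.
- key_power (a joint): Power key (round, left end of the row). Joint value: 0 up, 0.005 m fully down. Sprung: 1 N starts it, 3 N takes it 2.5 mm down, 5 N fully down. It counts as pressed at 2.5 mm held for 0.05 s, and springs back when let go.
- key_square_middle_top (a point): Counting key: centre of the top of the middle one of the three square keys, 22 x 22 mm (moves with it). Its z points out of the keypad (press along -z), its y along the row, to the left for someone in front of the scale. Its top stands 7 mm above the sloping keypad.
- key_square_middle (a joint): Counting key (middle square key). Joint value: 0 up, 0.005 m fully down. Sprung: 1 N starts it, 3 N takes it 2.5 mm down, 5 N fully down. It counts as pressed at 2.5 mm held for 0.05 s, and springs back when let go.
- key_tare_top (a point): Tare key: centre of the top of the wide key, 44 mm along the row x 22 mm, at the right end of the row (moves with it). Its z points out of the keypad (press along -z), its y along the row, to the left for someone in front of the scale. Its top stands 7 mm above the sloping keypad.
- key_tare (a joint): Tare key (wide, right end of the row). Joint value: 0 up, 0.005 m fully down. Sprung: 1 N starts it, 3 N takes it 2.5 mm down, 5 N fully down. It counts as pressed at 2.5 mm held for 0.05 s, and springs back when let go.
- key_square_left (a joint): Left one of the three square keys, 22 x 22 mm, not wanted; 2 mm down already counts as a press. Joint value: 0 up, 0.005 m fully down; sprung like the others.
- key_square_right (a joint): Right one of the three square keys, 22 x 22 mm, not wanted; 2 mm down already counts as a press. Joint value: 0 up, 0.005 m fully down; sprung like the others.
- jar: Closed clear jar with brass contents and a steel lid, 67 mm across, 78 mm high, beside the scale; origin at the centre of its underside.
- carton: Closed cardboard box of screws, 90 x 62 x 46 mm high, beside the scale; origin at the centre of its underside.
- tape: Black tape measure standing on edge, 68 x 40 x 60 mm high plus a short steel tongue, beside the scale; origin at the centre of its underside.
- elbow: White plastic pipe elbow lying flat, about 85 x 67 mm, 42 mm high, beside the scale; origin on the bench, near the middle of the bend.
- coupling: White plastic pipe coupling, a tube 42 mm across standing 45 mm high, beside the scale; origin at the centre of its underside.
- screwdriver: Grey-handled screwdriver, 190 mm long, lying in front of the scale; origin on the bench under it, x axis along it.

How it is judged:
By the outcome, as a careful person would: the job done as asked, in the order asked, and still so for the second after the job is handed in, with the robot touching nothing.
It also fails if it takes over 45 s, if anything falls off the work surface, if the arm or the gripper's body presses on something with over 40 N, if the wrist force passes 120 N, or if a joint passes its speed limit or range.

## Working session

There is one attempt and no reset: what is moved stays moved. The work goes in short steps, Python scripts to look and compute and a tool call to move; the robot and the scene stay as the last step left them, time stands still between calls to the robot, and variables do not carry over. Pictures are saved under pics/ and viewed, at most 10 in all, crops included, and the job is handed in when it is done.

Besides the shell and the picture viewer there is one more tool, called after "Call:" as a command line: name --pt "numbers of a row" for each row, then --argument value for the rest. move_arm: Moves the arm, as the interface text tells. Its arguments: {"type":"object","properties":{"increments":{"type":"array","items":{"type":"array","items":{"type":"number"}}},"newtons":{"type":"number"}},"required":["increments"]}

```bash
mkdir -p pics; python3 - <<'E'
from station import manip, imaging
import cv2,numpy as np
for n in ("top","scene"):
    p,d=imaging.grab_frame(n); cv2.imwrite(f"pics/{n}0.png",p[:,:,::-1]); np.savez(f"{n}0.npz",p=p,d=d,**imaging.camera_model(n))
    print(n,(d>0).mean())
s=manip.state(); print(s["clock"],s["position"],np.round(s["tool_rot"],3),s["wrist_force"])
E
```

```text
top 0.9959309895833334
scene 0.9959602864583333
0.1 [0.16406932 0.55051401 0.21371744] [[-0.958  0.286 -0.001]
 [ 0.286  0.958 -0.001]
 [ 0.    -0.002 -1.   ]] [ 0.29177011  0.87433614 -1.09559001]
```

View pics/top0.png

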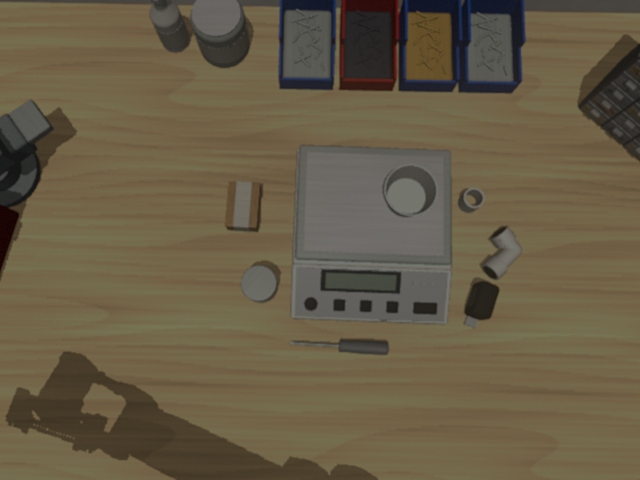

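View pics/scene0.png

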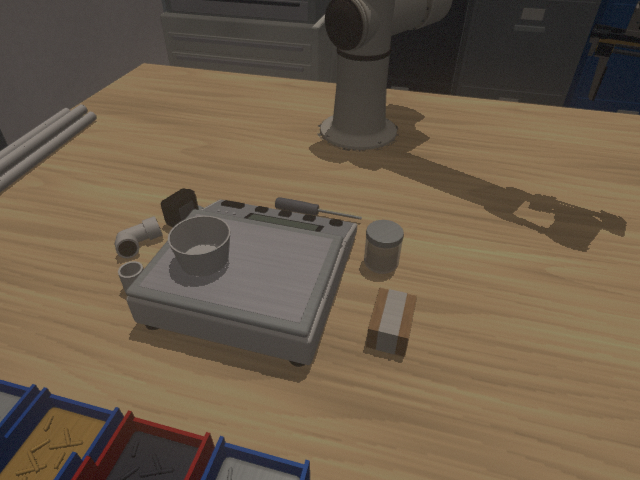

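The top view shows the scale with its key row at pixels (311,304), (339,305), (366,306), (392,307) and (425,308). The jar and carton are to its left, the tape and elbow to its right, and the screwdriver in front. The scene view confirms this.

```bash
cat >h.py <<'E'
import numpy as np,cv2
def world(m,u,v,z):
    r=m["R"].T@np.array([(u-m["cx"])/m["fx"],(v-m["cy"])/m["fy"],1]); c=-m["R"].T@m["t"]
    return c+r*(z-c[2])/r[2]
def keys(p,roi,thr=70,amin=60):
    x0,y0,x1,y1=roi; g=cv2.cvtColor(p,cv2.COLOR_RGB2GRAY)[y0:y1,x0:x1]
    n,l,s,c=cv2.connectedComponentsWithStats((g<thr).astype(np.uint8))
    return sorted([(c[i,0]+x0,c[i,1]+y0,*s[i,2:5]) for i in range(1,n) if s[i,4]>amin])
E
python3 - <<'E'
from h import *
m=np.load("top0.npz"); d=m["d"]
P=[]
for k in keys(m["p"],(297,294,445,318)):
    u,v=k[:2]; z0=d[int(round(v)),int(round(u))]
    c=m["R"].T@(np.array([(u-m["cx"])/m["fx"]*z0,(v-m["cy"])/m["fy"]*z0,z0])-m["t"])
    w=world(m,u,v,.052); P.append(w); print(np.round(k,1),w.round(4),"depth",c.round(4))
P=np.array(P); 
if len(P)==5:
    Y=np.array([.112,.058,.008,-.042,-.104]); a=np.polyfit(Y,P[:,0],1);b=np.polyfit(Y,P[:,1],1)
    print(a,b,"yaw",np.arctan2(-a[0],b[0]), P[:,1]-np.polyval(b,Y),P[:,0]-np.polyval(a,Y))
E
```

```text
[310.4 303.5  14.   14.  144. ] [0.4841 0.0472 0.052 ] depth [0.484  0.0472 0.0528]
[338.8 304.8  12.   12.  132. ] [ 0.4828 -0.0063  0.052 ] depth [ 0.4825 -0.006   0.0572]
[365.4 305.5  12.   12.  137. ] [ 0.4824 -0.0566  0.052 ] depth [ 0.4823 -0.0564  0.0539]
[391.6 306.6  13.   12.  140. ] [ 0.4814 -0.106   0.052 ] depth [ 0.4812 -0.1054  0.0558]
[424.5 307.9  24.   13.  279. ] [ 0.4804 -0.1679  0.052 ] depth [ 0.4802 -0.1674  0.0545]
[0.01658099 0.48211657] [ 0.99622559 -0.06430358] yaw -0.0166422720908748 [-4.99970040e-05  1.89254005e-04 -2.54825904e-04  1.40011376e-04
 -2.44424729e-05] [ 1.19479608e-04 -2.60770239e-04  1.31566810e-04  2.74467862e-05
 -1.77229648e-05]
```

```bash
cat >>h.py <<'E'
from scipy.spatial.transform import Rotation as Ro
yw=-.0166; S=Ro.from_euler("z",yw).as_matrix()
N=S@np.array([-np.sin(.35),0,np.cos(.35)]); Yr=S[:,1]; RT=np.column_stack([np.cross(Yr,-N),Yr,-N])
K=dict(power=np.array([.4841,.0472,.052]),mid=np.array([.4823,-.0565,.052]),tare=np.array([.4804,-.1679,.052]))
def inc(s,k,off):
    R=np.array(s["tool_rot"]); print("t",s["clock"],"F",np.round(s["wrist_force"],2),"gap",s["finger_gap"])
    p=np.array(s["position"]); print("rel to",k,"along tool target axes",((p-K[k])@RT).round(4))
    print("rot",Ro.from_matrix(R.T@RT).as_rotvec().round(4),"shift",(R.T@(K[k]+off*N-p)).round(4))
E
python3 -c "
from h import *
from station import manip
inc(manip.state(),'power',.06)"
```

```text
t 0.1 F [ 0.29  0.87 -1.1 ] gap 1.0032160560175396
rel to power along tool target axes [ 0.253   0.4979 -0.2645]
rot [-0.0494 -0.3484 -0.2702] shift [-0.4308 -0.3962  0.1058]
```

Call:
move_arm --pt "-0.005 -0.035 -0.027 -0.02 -0.018 0 0" --pt "-0.01 -0.07 -0.054 -0.05 -0.046 0 0" --pt "-0.015 -0.12 -0.09 -0.084 -0.078 0.005 0" --pt "-0.025 -0.17 -0.13 -0.118 -0.109 0.01 0" --pt "-0.032 -0.22 -0.17 -0.152 -0.14 0.015 0" --pt "-0.04 -0.27 -0.21 -0.186 -0.171 0.02 0" --pt "-0.045 -0.31 -0.24 -0.22 -0.203 0.025 0" --pt "-0.0494 -0.3484 -0.27 -0.254 -0.234 0.03 0" --pt "-0.0494 -0.3484 -0.27 -0.288 -0.265 0.035 0" --pt "-0.0494 -0.3484 -0.27 -0.322 -0.296 0.04 0" --newtons 20

```text
clock: 1.1
position: [0.3884, 0.1739, 0.1742]
tool_rot: [[-0.939, 0.016, 0.344], [0.015, 1.0, -0.004], [-0.344, 0.002, -0.939]]
wrist_force: [0.9, 0.1, 0.1]
finger_gap: 0.153
finger_force: 0.0
```

```bash
python3 -c "
from h import *
from station import manip
inc(manip.state(),'power',.06)"
```

```text
t 1.1 F [0.94 0.12 0.1 ] gap 0.15315360705757844
rel to power along tool target axes [ 0.05    0.1251 -0.1483]
rot [0.0018 0.0015 0.0003] shift [-0.0498 -0.1253  0.0882]
```

Call:
move_arm --pt "0 0 0 -0.012 -0.03 0.015 0" --pt "0 0 0 -0.024 -0.06 0.035 0" --pt "0 0 0 -0.036 -0.09 0.055 0" --pt "0 0 0 -0.045 -0.112 0.075 0" --pt "0 0 0 -0.05 -0.1255 0.088 0" --pt "0 0 0 -0.05 -0.1255 0.088 0" --pt "0 0 0 -0.05 -0.1255 0.088 0" --pt "0 0 0 -0.05 -0.1255 0.088 0" --pt "0 0 0 -0.05 -0.1255 0.088 0" --pt "0 0 0 -0.05 -0.1255 0.088 0"

```text
clock: 2.1
position: [0.4635, 0.0493, 0.1095]
tool_rot: [[-0.939, 0.015, 0.345], [0.015, 1.0, -0.004], [-0.345, 0.001, -0.939]]
wrist_force: [-0.1, 0.1, 0.6]
finger_gap: 0.004
finger_force: 0.0
```

```bash
python3 - <<'E'
from h import *
from station import manip,imaging
inc(manip.state(),'power',.012)
m=imaging.camera_model("wrist"); p,d=imaging.grab_frame("wrist"); cv2.imwrite("pics/w1.png",p[:,:,::-1]); np.savez("w1.npz",p=p,d=d,**m)
for k in K: 
    c=m["R"]@K[k]+m["t"]; print(k,m["fx"]*c[0]/c[2]+m["cx"],m["fy"]*c[1]/c[2]+m["cy"])
E
```

```text
t 2.1 F [-0.09  0.09  0.61] gap 0.003844043552135123
rel to power along tool target axes [-0.0003  0.0018 -0.0611]
rot [0.0017 0.0019 0.0007] shift [ 0.0004 -0.0018  0.0491]
power 318.54381319864154 255.8846017527574
mid 171.43761441326046 255.9470240733806
tare 13.061980929559297 256.0510823670092
```

View pics/w1.png

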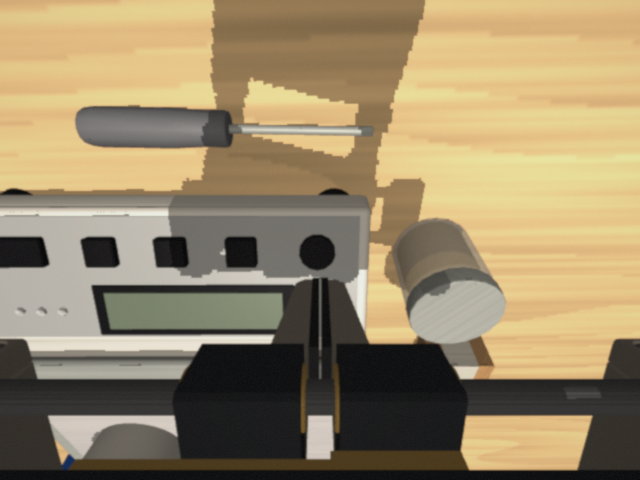

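The wrist view shows the power key at (317,252) and the middle square at (171,252). Both sit about 4 px further front than predicted. In the top view the keys' back walls bias their centres, so I'll shift about 1.5 mm to the front.

Call:
move_arm --pt "0 0 0 0.001 -0.001 0.015 0" --pt "0 0 0 0.002 -0.0018 0.03 0" --pt "0 0 0 0.002 -0.0018 0.045 0" --pt "0 0 0 0.002 -0.0018 0.053 0" --pt "0 0 0 0.002 -0.0018 0.057 0" --pt "0 0 0 0.002 -0.0018 0.059 0" --pt "0 0 0 0.002 -0.0018 0.061 0" --pt "0 0 0 0.002 -0.0018 0.062 0" --pt "0 0 0 0.002 -0.0018 0.062 0" --pt "0 0 0 0.002 -0.0018 0.062 0"

```text
clock: 3.15
position: [0.4829, 0.0467, 0.0503]
tool_rot: [[-0.939, 0.017, 0.344], [0.016, 1.0, -0.004], [-0.344, 0.002, -0.939]]
wrist_force: [-2.7, 0.7, 1.7]
finger_gap: 0.007
finger_force: 1.6
```

```bash
python3 - <<'E'
from h import *
from station import manip,imaging
for i in range(3): s=manip.state(); print((np.array(s["wrist_force"])@N).round(2))
inc(s,'power',0)
E
```

```text
2.51
2.51
2.51
t 3.15 F [-2.68  0.73  1.68] gap 0.0072420530988858605
rel to power along tool target axes [ 0.0017 -0.0005  0.0011]
rot [ 0.0015  0.0011 -0.0006] shift [-0.0017  0.0005 -0.0011]
```

Call:
move_arm --pt "0 0 0 0 0 0.0008 0" --pt "0 0 0 0 0 0.0015 0" --pt "0 0 0 0 0 0.0018 0" --pt "0 0 0 0 0 0.0018 0" --pt "0 0 0 0 0 0.0018 0" --pt "0 0 0 0 0 0.0018 0" --pt "0 0 0 0 0 0.0018 0" --pt "0 0 0 0 0 0.0018 0" --pt "0 0 0 0 0 0.0018 0" --pt "0 0 0 0 0 0.0018 0"

```text
clock: 4.15
position: [0.4835, 0.0467, 0.0484]
tool_rot: [[-0.939, 0.017, 0.344], [0.016, 1.0, -0.004], [-0.344, 0.002, -0.939]]
wrist_force: [-1.3, 2.6, 4.3]
finger_gap: 0.007
finger_force: 2.4
```

```bash
python3 - <<'E'
from h import *
from station import manip,imaging
s=manip.state(); print((np.array(s["wrist_force"])@N).round(2))
inc(s,'power',0)
p,d=imaging.grab_frame("wrist")
s=manip.state(); print((np.array(s["wrist_force"])@N).round(2))
E
```

```text
4.54
t 4.15 F [-1.34  2.56  4.33] gap 0.0071336872885497645
rel to power along tool target axes [ 0.0017 -0.0005  0.0031]
rot [ 0.0015  0.0011 -0.0007] shift [-0.0017  0.0005 -0.0031]
4.36
```

Call:
move_arm --pt "0 0 0 0 0 -0.01 0" --pt "0 0 0 0 0 -0.03 0" --pt "0 0 0 0 -0.03 -0.03 0" --pt "0 0 0 0 -0.065 -0.03 0" --pt "0 0 0 0 -0.095 -0.03 0" --pt "0 0 0 0 -0.1035 -0.03 0" --pt "0 0 0 0 -0.1035 -0.02 0" --pt "0 0 0 0 -0.1035 -0.012 0" --pt "0 0 0 0 -0.1035 -0.012 0" --pt "0 0 0 0 -0.1035 -0.012 0"

```text
clock: 5.2
position: [0.4772, -0.0561, 0.059]
tool_rot: [[-0.939, 0.016, 0.343], [0.015, 1.0, -0.003], [-0.343, 0.002, -0.94]]
wrist_force: [-0.3, 0.1, -1.0]
finger_gap: 0.004
finger_force: 0.0
```

```bash
python3 - <<'E'
from h import *
from station import manip,imaging
s=manip.state(); print((np.array(s["wrist_force"])@N).round(2))
inc(s,'mid',-.003)
E
```

```text
-0.84
t 5.2 F [-0.32  0.09 -1.01] gap 0.004027757194940313
rel to mid along tool target axes [ 0.0024  0.0003 -0.0083]
rot [ 0.0022 -0.0004  0.0002] shift [-0.0024 -0.0004  0.0113]
```

Call:
move_arm --pt "0 0 0 -0.001 0 0.004 0" --pt "0 0 0 -0.001 0 0.007 0" --pt "0 0 0 -0.001 0 0.009 0" --pt "0 0 0 -0.001 0 0.0105 0" --pt "0 0 0 -0.001 0 0.0115 0" --pt "0 0 0 -0.001 0 0.0115 0" --pt "0 0 0 -0.001 0 0.0115 0" --pt "0 0 0 -0.001 0 0.0115 0" --pt "0 0 0 -0.001 0 0.0115 0" --pt "0 0 0 -0.001 0 0.0115 0"

```text
clock: 6.2
position: [0.4827, -0.057, 0.0493]
tool_rot: [[-0.939, 0.017, 0.344], [0.016, 1.0, -0.005], [-0.344, 0.001, -0.939]]
wrist_force: [0.1, 3.6, 4.8]
finger_gap: 0.008
finger_force: 2.2
```

```bash
python3 - <<'E'
from h import *
from station import manip,imaging
s=manip.state(); print((np.array(s["wrist_force"])@N).round(2))
inc(s,'mid',-.003)
p,d=imaging.grab_frame("wrist")
s=manip.state(); print((np.array(s["wrist_force"])@N).round(2))
E
```

```text
4.54
t 6.2 F [0.05 3.6  4.83] gap 0.0076175929879628715
rel to mid along tool target axes [ 0.0005 -0.0005  0.0027]
rot [ 0.0012  0.0015 -0.0006] shift [-0.0005  0.0005  0.0003]
5.1
```

Call:
move_arm --pt "0 0 0 0 0 -0.01 0" --pt "0 0 0 0 0 -0.03 0" --pt "0 0 0 0 -0.03 -0.03 0" --pt "0 0 0 0 -0.07 -0.03 0" --pt "0 0 0 0 -0.1 -0.03 0" --pt "0 0 0 0 -0.111 -0.03 0" --pt "0 0 0 0 -0.111 -0.02 0" --pt "0 0 0 0 -0.111 -0.012 0" --pt "0 0 0 0 -0.111 -0.012 0" --pt "0 0 0 0 -0.111 -0.012 0"

```text
clock: 7.25
position: [0.4761, -0.1661, 0.0591]
tool_rot: [[-0.94, 0.015, 0.342], [0.015, 1.0, -0.002], [-0.342, 0.003, -0.94]]
wrist_force: [0.2, 0.1, 0.9]
finger_gap: 0.008
finger_force: 0.0
```

```bash
python3 - <<'E'
from h import *
from station import manip,imaging
s=manip.state(); print((np.array(s["wrist_force"])@N).round(2))
inc(s,'tare',-.003)
p,d=imaging.grab_frame("top"); cv2.imwrite("pics/top1.png",p[:,:,::-1])
E
```

```text
0.73
t 7.25 F [0.19 0.12 0.85] gap 0.007962874233380192
rel to tare along tool target axes [ 0.0016  0.0017 -0.0082]
rot [ 0.0033 -0.0008  0.0007] shift [-0.0016 -0.0018  0.0112]
```

Call:
move_arm --pt "0 0 0 0 -0.001 0.004 0" --pt "0 0 0 0 -0.001 0.007 0" --pt "0 0 0 0 -0.001 0.009 0" --pt "0 0 0 0 -0.001 0.0105 0" --pt "0 0 0 0 -0.001 0.0115 0" --pt "0 0 0 0 -0.001 0.0115 0" --pt "0 0 0 0 -0.001 0.0115 0" --pt "0 0 0 0 -0.001 0.0115 0" --pt "0 0 0 0 -0.001 0.0115 0" --pt "0 0 0 0 -0.001 0.0115 0"

```text
clock: 8.3
position: [0.4806, -0.1688, 0.0495]
tool_rot: [[-0.939, 0.017, 0.344], [0.016, 1.0, -0.004], [-0.344, 0.002, -0.939]]
wrist_force: [-0.0, 2.5, 4.7]
finger_gap: 0.008
finger_force: 2.1
```

```bash
python3 - <<'E'
from h import *
from station import manip,imaging
s=manip.state(); print((np.array(s["wrist_force"])@N).round(2))
inc(s,'tare',-.003)
p,d=imaging.grab_frame("wrist")
s=manip.state(); print((np.array(s["wrist_force"])@N).round(2))
E
```

```text
4.47
t 8.3 F [-0.    2.46  4.75] gap 0.0075254668042051675
rel to tare along tool target axes [ 0.0007 -0.0009  0.0024]
rot [ 0.0014  0.0012 -0.0007] shift [-0.0007  0.0009  0.0006]
4.51
```

Call:
move_arm --pt "0 0 0 0 0 -0.01 0" --pt "0 0 0 0 0 -0.03 0" --pt "0 0 0 0 0 -0.05 0" --pt "0 0 0 0 0 -0.08 0" --pt "0 0 0 0 0 -0.11 0" --pt "0 0 0 0 0 -0.12 0" --pt "0 0 0 0 0 -0.12 0" --pt "0 0 0 0 0 -0.12 0" --pt "0 0 0 0 0 -0.12 0" --pt "0 0 0 0 0 -0.12 0"

```text
clock: 9.35
position: [0.4387, -0.1677, 0.1604]
tool_rot: [[-0.94, 0.016, 0.342], [0.017, 1.0, -0.002], [-0.342, 0.003, -0.94]]
wrist_force: [0.3, 0.1, -0.3]
finger_gap: 0.008
finger_force: 0.0
```

```bash
python3 - <<'E'
from h import *
from station import manip,imaging
print(manip.state()["wrist_force"])
p,d=imaging.grab_frame("wrist"); cv2.imwrite("pics/w2.png",p[:,:,::-1])
E
```

```text
[ 0.34055684  0.11685942 -0.26547205]
```

View pics/w2.png

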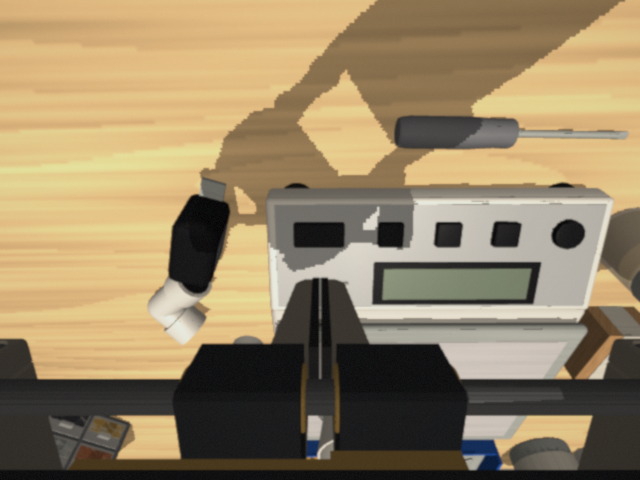

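The wrist view shows the whole key row at v≈235 with all five keys up. The tape, elbow and screwdriver are where they were, and the gripper is clear.

```bash
python3 -c "
from station import manip
print(manip.close_job())"
```

```text
the job is handed in; nothing more can be done
None
```

I tapped power, counting and tare in that order at about 4.5–5 N each, released each key before the next, touched nothing else as far as I could see, and handed the job in at about 9.4 s; the hand-in returned no verdict.

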